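# Sieve dome nuts from offcuts with a wire scoop

### The arm

A 6-joint arm with a two-finger parallel gripper is mounted at the origin on a cart in front of the work surface, level with it; the furniture and walls round the work are solid. World frame = base frame: x ahead of the robot, y to its left, z up, the work surface at z = 0. Lengths are in mm, angles in rad, forces in N, time in s.
With the tool pointing down it reaches from about 350 to 975 mm from the base axis. Payload 7.1 kg.
Tool frame: the origin (TCP) lies between the finger pads; the fingertips stand 19 mm ahead of it and the grasp point (between the pads) is the TCP (ctrl.tcp_to_tips is the distance from the TCP to the fingertips, in mm); z points along the fingers, y is the line along which they close (so a half turn about z gives the same grasp; the last joint's range is limited). The gripper opens to 88 mm and grips with 3 to 60 N. Pads are 20 mm wide; open, the fingers measure 115 mm over their backs; the gripper's body (75 mm by 178 mm) begins 61 mm behind the grasp point.
Start: joints at [-1.243, 0.423, 1.63, -0, 1.089, -0.019], TCP at [212.448, -587.768, 241.675] pointing down, gripper open.
Joint ranges: [-3, 3], [-0.9, 2.11], [0.09, 2.58], [-1.31, 4.45], [0.11, 2.69], [-2.54, 2.54]. Speed limits (rad/s): [2.39, 2.39, 3.01, 3.14, 3.14, 3.14].

### API

Orientations are given as a rotation vector (axis times angle).
In Python, from workcell import status, optics, ctrl gives the robot as it stands. The module is installed in compiled form; this text tells all that it offers.
- The arm moves only by the shell command python3 -m inch 'ROWS'. ROWS is JSON, a list that holds one entry, the list of rows, each a list of 7 numbers: the shift along the tool's x, y, z in mm, then the turn, a rotation vector about the tool's x, y, z in rad, then the opening in per cent of the stroke, from 0 (shut) to 100 (fully open). A call has 1 to 20 rows; each row is the pose to reach, as a shift and turn from the pose commanded when the call began, along the tool's axes at that moment; what a row does not reach only later rows make up. A row lasts 1/10 s, in which the tool goes at most 50 mm and 8.59 degrees, less where a joint would pass 70% of its speed; a pose out of reach is approached as far as the arm can. A call with a gripper value outside its range is refused whole. The fingers move at their own pace and stop on an object; the grip force is fixed at half the most. Time passes only in rows, so rows that repeat a pose let the fingers close. It gives the time, the measured TCP pose, the force, the opening and the grip force at its end, in the units of the state.
- status.get_obs(): the state, without advancing time (a new reading comes with each control period).
- optics.get_image(name): name is "side" or "top" or "wrist"; returns a dict with "frame" (480x640x3 uint8, red, green, blue), "fx", "fy", "cx", "cy" (pixels), "rvec" (rotation vector, rad) and "tvec" (3), from world to camera coordinates, as OpenCV has them; the wrist camera has in their place "hand_eye" (4x4, takes a point from camera to tool coordinates, whose origin is the TCP and whose axes are the flange's). Camera axes: x right, y down, z forward; pixel columns grow to the right and rows downward; lengths in mm; the calibration is good to about 2 mm. A picture is of the moment at which its call begins: read the wrist's pose just before it. There is no depth.
- ctrl.close_job(): hands the job in; it is judged then, once.
The state is a dict: "t": time; "qpos": joint angles; "qvel": joint speeds; "joint_torque": joint torques, N m; "ee_pos": TCP position; "orientation": TCP orientation; "ft_force": force on the tool from outside, world axes, zero at the start; "moment": the same for the moment, N m; "width": finger opening in mm; "grasp_force": force on a finger pad.
Only numpy, scipy, OpenCV 4.12 (cv2) and the standard library are available. Lean on these libraries where they do the work, as an engineer would, in place of code of your own. Each camera call takes 0.05 s, during which the arm holds its last target. There are 200 camera calls.

### The job

With the wire scoop, lift all three brass dome nuts out of the blue tray in one load and let the small offcuts drop back into the tray. Then gently lower the loaded scoop level onto the slotted rack, feeling for the slots without forcing it, so that every wire enters its own slot and the bars take the nuts off it, and leave the scoop seated flat in the rack with the nuts lying on the bars. Do not touch nuts or offcuts with the fingers, keep the offcuts in the tray and leave the other things alone.

Things in the scene. Friction and masses are not known exactly. Their poses are not given: they have to be found in the camera images.
- scoop_grip (a point): Centre of the orange grip of the loose wire scoop (0.22 kg). Axes are the scoop's: x forward along the wires, y across, z up. The grip is 18 mm thick, 32 mm wide (y), 60 mm long; its top leans 0.25 rad forward (+x) of z. Pinch its 18 mm from above, along the lean. Underside 76 mm below. It stands flat on the bench, wires pointing away from the robot within 0.25 rad, left or right of the rack
- scoop_tips (a point): Middle of the row of wire tips, on the underside, 78 mm ahead (x) of the grip centre. Eight round wires 3 mm thick lie on the underside at y = +-6.5, +-19.5, +-32.5, +-45.5 mm (10 mm gaps, free rounded tips, nothing across them). Load space: from here back 84 mm to a fence 32 mm high; guard wires 20 mm up over the outer wires. Fence and heel are 94 mm wide; the heel ends 108 mm behind the tips
- tray: Blue open tray, fixed. Origin at the centre of its underside, x along its length, pointing away from the robot within 0.25 rad. Inside 194 mm (x) by 102 mm (y); floor 3 mm thick; upright walls 4 mm thick, 30 mm high. Nuts and offcuts stand in its far half (x over +26 mm). Nuts pushed against the far wall climb onto wires that slide along the floor, but only 10 mm; nose up 0.33 rad they slide back
- rack: Slotted rack, fixed. Origin under its slots' middle, x along them, away from the robot within 0.25 rad. Grey base 126 x 122 mm, top at z = 8 mm. On it a comb insert of 7 flat-topped bars 6 mm wide, pitch 13 mm, x -36 to +44 mm, tops at z = 22 mm, 7 mm slots down to the base. The comb's middle bar is clamped anywhere within 6 mm of y = 0 and is not reported. Front stop from x = +45 mm, 30 mm high
- rack_seat (a point): Grip centre of the scoop when it lies flat on the rack's base with its wires in and outside the slots, if the comb were exactly in the middle: 37 mm behind (-x) the rack's origin, 84 mm above its underside, axes parallel to the rack's. The true seat lies up to 6 mm to either side (y), as the comb does: feel for it. Play 3 mm forward, 6 mm back, 2 mm sideways
- nut_1_centre (a point): Centre of a loose brass dome nut, round, 24 mm across, 24 mm high, 30 g, z along its own axis; at the start it stands on its flat foot (14 mm across, bevelled up to full width 3 mm higher). Slippery: friction about 0.25 on wires, tray and bars. It may tip onto its side when scooped, which is no fault
- nut_2_centre (a point): Centre of a loose brass dome nut, round, 24 mm across, 24 mm high, 30 g, z along its own axis; at the start it stands on its flat foot (14 mm across, bevelled up to full width 3 mm higher). Slippery: friction about 0.25 on wires, tray and bars. It may tip onto its side when scooped, which is no fault
- nut_3_centre (a point): Centre of a loose brass dome nut, round, 24 mm across, 24 mm high, 30 g, z along its own axis; at the start it stands on its flat foot (14 mm across, bevelled up to full width 3 mm higher). Slippery: friction about 0.25 on wires, tray and bars. It may tip onto its side when scooped, which is no fault
- offcut_1_centre (a point): Centre of a loose dark steel offcut, a stub 7.6 mm across and 7 mm high, 10 g; it falls through the 10 mm gaps of the scoop. Belongs in the tray.
- offcut_2_centre (a point): Centre of a loose dark steel offcut, a stub 7.6 mm across and 7 mm high, 10 g; it falls through the 10 mm gaps of the scoop. Belongs in the tray.
- offcut_3_centre (a point): Centre of a loose dark steel offcut, a stub 7.6 mm across and 7 mm high, 10 g; it falls through the 10 mm gaps of the scoop. Belongs in the tray.
- offcut_4_centre (a point): Centre of a loose dark steel offcut, a stub 7.6 mm across and 7 mm high, 10 g; it falls through the 10 mm gaps of the scoop. Belongs in the tray.
- cup: Bystander: white enamel cup with a blue rim, 75 mm across, 96 mm high, origin under its centre, left of the tray; loose.
- gauge_block: Bystander: grey block 36 x 36 x 30 mm, origin under its centre, on the right; loose.
- tape_measure: Bystander: yellow tape measure standing on its foot, 30 x 68 x 58 mm, origin under its centre, behind and right of the tray; loose.

How it is judged:
By the outcome, as a careful person would: the job done as asked, in the order asked, and still so for the second after the job is handed in, with the robot touching nothing.
It also fails if it takes over 56 s, if anything falls off the work surface, if the arm or the gripper's body presses on something with over 40 N, if the wrist force passes 120 N, or if a joint passes its speed limit or range.

## Working session

There is one attempt and no reset: what is moved stays moved. The work goes in short steps, Python scripts to look and compute and a shell command to move; the robot and the scene stay as the last step left them, time stands still between calls to the robot, and variables do not carry over. Pictures are saved under pics/ and viewed, at most 10 in all, crops included, and the job is handed in when it is done.

```bash
mkdir -p pics
python3 - <<'E'
from workcell import status, optics, ctrl
import cv2,json
o=status.get_obs(); print(o)
for n in ("top","side"):
    d=optics.get_image(n); cv2.imwrite(f"pics/{n}0.png",d["frame"][:,:,::-1]); print(n,d["fx"],d["fy"],d["cx"],d["cy"],d["rvec"],d["tvec"])
E
```

```text
{'t': 0.0, 'qpos': array([-1.24299440e+00,  4.23843472e-01,  1.63068923e+00, -5.10964869e-06,
        1.08860689e+00, -1.89549259e-02]), 'qvel': array([ 0.00040765,  0.00071313,  0.00145307,  0.00076167, -0.00095556,
        0.00074533]), 'joint_torque': array([ 1.97535941e-03, -5.44621933e+01, -2.73662245e+01,  6.44729706e-02,
        2.26995681e-02, -1.05388899e-04]), 'ee_pos': array([ 212.28400911, -587.27812573,  240.90034038]), 'orientation': array([-3.09298696e+00, -5.41699709e-01,  3.80586583e-04]), 'ft_force': array([ 0.09299758, -0.27462284, -0.19758271]), 'moment': array([ 0.0057713 , -0.01920288, -0.01515506]), 'grasp_force': 0.0, 'width': 87.72649999199047}
top 433.02961282065377 433.02961282065377 314.49069713489115 246.1647548481761 [ 2.21055513 -2.16182843  0.06937722] [  67.84956155  597.84797208 1058.31855541]
side 480.19945325770016 480.19945325770016 317.600443377822 243.52532075003913 [ 2.17790311 -0.29653544  0.12420022] [-556.00508404  194.81943219 1120.47274217]
```

View pics/top0.png

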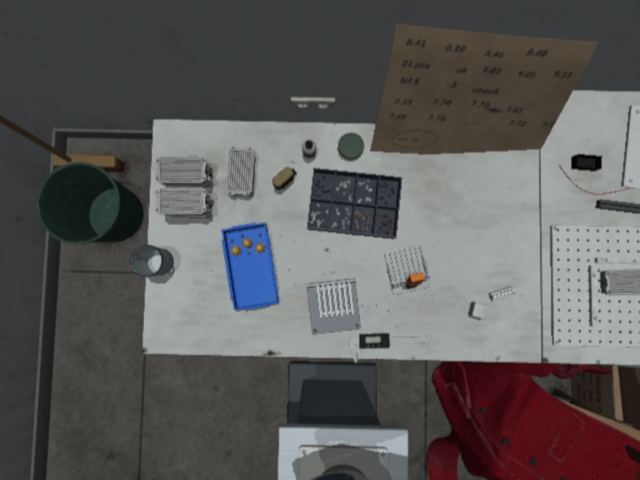

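View pics/side0.png

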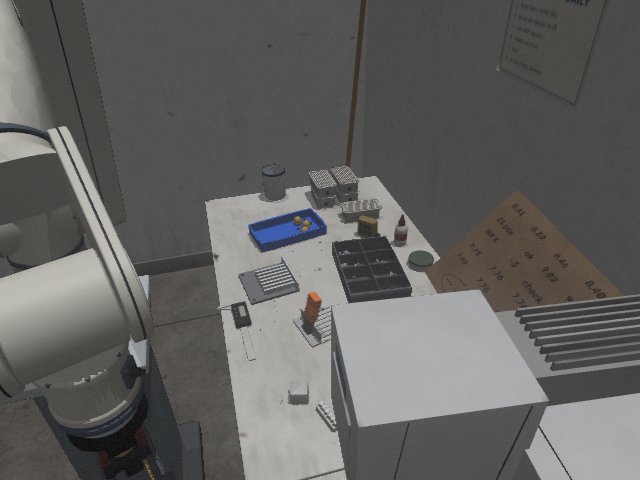

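The top picture shows the tray at (250,266), with nuts near (238,250), (248,243) and (260,248). The rack is at (333,303), the scoop at (408,272) with its orange grip at (416,280), the cup at (155,262) and the gauge block at (477,310). I'll enlarge it for measuring.

Run:
```python
import cv2
f=cv2.imread("pics/top0.png")
c=cv2.resize(f[215:345,215:440],None,fx=3.5,fy=3.5,interpolation=cv2.INTER_CUBIC); cv2.imwrite("pics/topc.png",c); print(c.shape)
```

```text
(455, 788, 3)
```

View pics/topc.png

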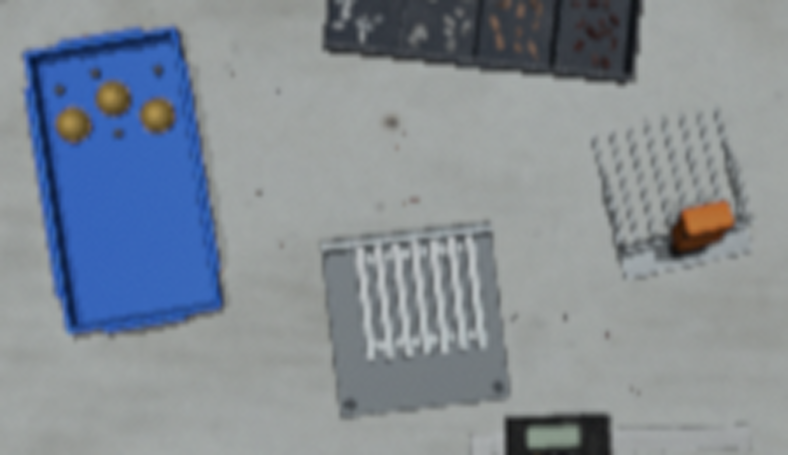

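```bash
cat > h.py <<'E'
from workcell import status, optics, ctrl
import numpy as np, cv2
from scipy.spatial.transform import Rotation as R
from scipy.optimize import least_squares
def cam(d,pose=None):
    "returns Rwc, C (camera centre in world), intrinsics"
    if "rvec" in d:
        Rc=R.from_rotvec(np.ravel(d["rvec"])).as_matrix(); return Rc.T,-Rc.T@np.ravel(d["tvec"]),(d["fx"],d["fy"],d["cx"],d["cy"])
    H=np.array(d["hand_eye"]); Rt=R.from_rotvec(pose[1]).as_matrix()
    return Rt@H[:3,:3],Rt@H[:3,3]+pose[0],(d["fx"],d["fy"],d["cx"],d["cy"])
def ray(c,uv,z):
    Rw,C,(fx,fy,cx,cy)=c; v=Rw@np.array([(uv[0]-cx)/fx,(uv[1]-cy)/fy,1]); return C+v*(z-C[2])/v[2]
def proj(c,p):
    Rw,C,(fx,fy,cx,cy)=c; q=(np.atleast_2d(p)-C)@Rw; return np.c_[fx*q[:,0]/q[:,2]+cx,fy*q[:,1]/q[:,2]+cy]
def fit(pts,loc):
    "2D rigid fit world = T + Rot(yaw) loc"
    pts=np.array(pts)[:,:2];loc=np.array(loc,float)
    f=lambda a:(a[:2]+loc@R.from_rotvec([0,0,a[2]]).as_matrix()[:2,:2].T-pts).ravel()
    s=least_squares(f,[*pts.mean(0),0]); return s.x,np.round(s.fun.reshape(-1,2),1)
E
python3 - <<'E'
from h import *
np.set_printoptions(suppress=True,precision=3)
d=optics.get_image("top"); c=cam(d); print("C",c[1])
P=lambda u,v,z: ray(c,(u/3.5+215-.36,v/3.5+215-.36),z)
print("tray",*fit([P(25,53,30),P(178,28,30),P(223,307,30),P(72,333,30)],[(101,55),(101,-55),(-101,-55),(-101,55)]))
print("stop/base",*[P(*q)[:2] for q in [(322,240,30),(490,222,30),(510,397,8),(343,417,8)]])
print("bars",*[P(*q)[:2] for q in [(358,248,22),(475,236,22),(485,346,22),(371,357,22)]])
print("scoop",*fit([P(597,143,1.5),P(718,112,1.5),P(750,248,8),P(627,278,8)],[(0,45.5),(0,-45.5),(-108,-47),(-108,47)]))
for q in [(74,125,12),(113,98,12),(158,115,12)]: print("nut",P(*q)[:2])
for q in [(60,90,6),(97,73,6),(159,70,6),(119,133,6)]: print("off",P(*q)[:2])
# rotation of grip top
print("grip top centre", P(709,217,106))
E
```

```text
C [ 524.806   77.294 1095.75 ]
tray [543.378 238.19    0.194] [[ 0.9  0.3]
 [ 1.9 -0. ]
 [-1.  -1.6]
 [-1.8  1.4]]
stop/base [504.047  98.335] [519.259 -19.14 ] [395.523 -37.338] [378.795  80.919]
bars [498.835  72.958] [509.124  -9.438] [432.254 -17.761] [422.786  62.153]
scoop [ 593.974 -139.626    0.24 ] [[ 5.4  2.6]
 [ 2.7  1.4]
 [-4.5 -3.9]
 [-3.6 -0.2]]
nut [581.801 278.267]
nut [601.809 250.958]
nut [590.314 218.305]
off [607.172 290.353]
off [620.071 264.065]
off [623.237 219.364]
off [577.07  246.772]
grip top centre [ 526.09  -154.741  106.   ]
```

```bash
cat >> h.py <<'E'
G0=np.array([[0,np.cos(.25),-np.sin(.25)],[1,0,0],[0,-np.sin(.25),-np.cos(.25)]])
def tool(yaw,pitch=0):  # pitch: nose up +
    return (R.from_euler("z",yaw)*R.from_euler("y",-pitch)).as_matrix()@G0
def rel(pos,yaw,pitch=0,start=None):
    o=status.get_obs(); p,r=(o["ee_pos"],R.from_rotvec(o["orientation"]).as_matrix()) if start is None else start
    return np.round(np.r_[r.T@(np.array(pos)-p),R.from_matrix(r.T@tool(yaw,pitch)).as_rotvec()],3)
np.set_printoptions(suppress=True,precision=3,linewidth=150)
def snap(fn,name="wrist"):
    o=status.get_obs(); d=optics.get_image(name); cv2.imwrite(fn,d["frame"][:,:,::-1]); return cam(d,(o["ee_pos"],o["orientation"])),d
E
python3 - <<'E'
from h import *
d=optics.get_image("wrist"); print(d["hand_eye"],d["fx"],d["cx"],d["cy"])
print(rel([518,-158,190],.24))
E
```

```text
[[  -0.      -0.967   -0.253   68.607]
 [   1.      -0.      -0.      -1.242]
 [   0.      -0.253    0.967 -143.212]
 [   0.       0.       0.       1.   ]] 348.86644451294757 317.62650556381215 238.2670521225534
[ 433.443 -299.954   51.477    0.203   -0.184   -1.456]
```

```bash
python3 -m inch '[[[433.4,-300,51.5,0.203,-0.184,-1.456,80],[433.4,-300,51.5,0.203,-0.184,-1.456,80],[433.4,-300,51.5,0.203,-0.184,-1.456,80],[433.4,-300,51.5,0.203,-0.184,-1.456,80],[433.4,-300,51.5,0.203,-0.184,-1.456,80],[433.4,-300,51.5,0.203,-0.184,-1.456,80],[433.4,-300,51.5,0.203,-0.184,-1.456,80],[433.4,-300,51.5,0.203,-0.184,-1.456,80],[433.4,-300,51.5,0.203,-0.184,-1.456,80],[433.4,-300,51.5,0.203,-0.184,-1.456,80],[433.4,-300,51.5,0.203,-0.184,-1.456,80],[433.4,-300,51.5,0.203,-0.184,-1.456,80],[433.4,-300,51.5,0.203,-0.184,-1.456,80],[433.4,-300,51.5,0.203,-0.184,-1.456,80],[433.4,-300,51.5,0.203,-0.184,-1.456,80],[433.4,-300,51.5,0.203,-0.184,-1.456,80]]]'
python3 - <<'E'
from h import *
c,d=snap("pics/w1.png"); print(rel([518,-158,190],.24)); print(proj(c,[[518,-158,76],[594,-140,1]]))
E
```

```text
t: 1.8
ee_pos: [517.5, -159.4, 190.4]
orientation: [-1.838, -2.338, 0.295]
ft_force: [0.1, 0.5, -0.2]
width: 70.2
grasp_force: 0.0
[ 1.133  0.739  0.223 -0.     0.001 -0.002]
[[356.81  241.402]
 [454.799 226.283]]
```

View pics/w1.png

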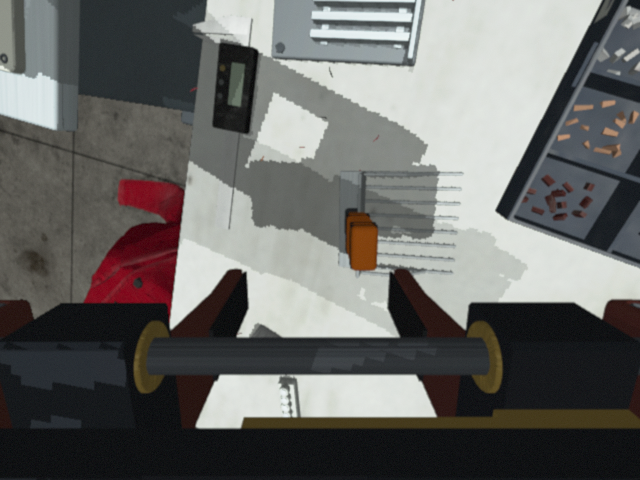

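Run:
```python
from h import *
o=status.get_obs(); d=optics.get_image("wrist"); c=cam(d,(o["ee_pos"],o["orientation"]))
a,b=ray(c,(463,173),1.5),ray(c,(453,271),1.5); v=a-b
print(a,b,np.linalg.norm(v),"yaw",np.arctan2(-v[0],v[1]),"mid",(a+b)/2)
print("wire dir", ray(c,(463,173),1.5)-ray(c,(362,172),1.5))
print("grip top",ray(c,(363,246),105))
cv2.imwrite("pics/w1c.png",cv2.resize(d["frame"][150:290,320:480,::-1],None,fx=4,fy=4,interpolation=cv2.INTER_CUBIC))
```

```text
[585.009 -93.233   1.5  ] [ 606.423 -180.454    1.5  ] 89.81130802211729 yaw 0.24075312860155818 mid [ 595.716 -136.844    1.5  ]
wire dir [84.723 21.259  0.   ]
grip top [ 524.814 -151.042  105.   ]
```

View pics/w1c.png

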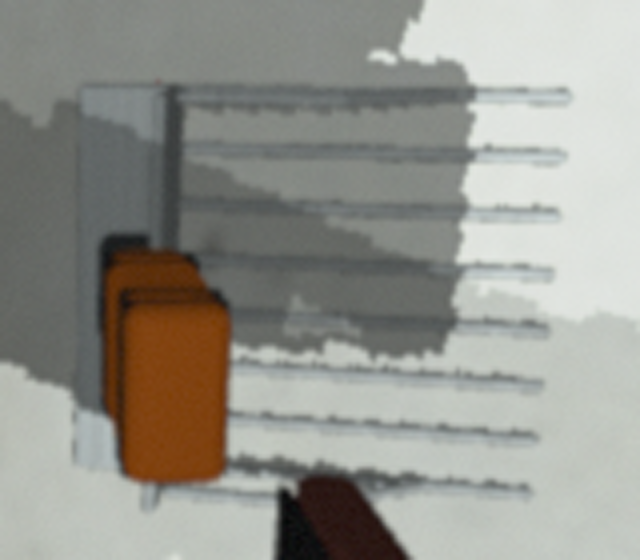

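Run:
```python
from h import *
u=np.array([np.sin(.25)*np.cos(.24),np.sin(.25)*np.sin(.24),np.cos(.25)]); g=np.array([519.2,-155.5,76])
print(rel(g+60*u,.24),rel(g+2*u,.24))
```

```text
[ 3.234 30.501 50.26  -0.     0.001 -0.001] [  3.285  30.502 108.26   -0.      0.001  -0.001]
```

```bash
python3 -m inch '[[[3.3,30.5,10,0,0,0,65],[3.3,30.5,45,0,0,0,65],[3.3,30.5,75,0,0,0,65],[3.3,30.5,95,0,0,0,65],[3.3,30.5,105,0,0,0,65],[3.3,30.5,108,0,0,0,65],[3.3,30.5,108,0,0,0,65],[3.3,30.5,108,0,0,0,0],[3.3,30.5,108,0,0,0,0],[3.3,30.5,108,0,0,0,0],[3.3,30.5,108,0,0,0,0],[3.3,30.5,108,0,0,0,0],[3.3,30.5,108,0,0,0,0],[3.3,30.5,108,0,0,0,0],[3.3,30.5,108,0,0,0,0]]]'; python3 -c "
from h import *
o=status.get_obs();print(o['ee_pos'],R.from_rotvec(o['orientation']).as_matrix()@G0.T, o['moment'])"
```

```text
t: 3.4
ee_pos: [520.1, -154.5, 78.0]
orientation: [-1.836, -2.339, 0.295]
ft_force: [0.4, 0.4, 0.1]
width: 18.0
grasp_force: 30.0
[ 520.129 -154.496   77.968] [[ 0.971 -0.238 -0.   ]
 [ 0.238  0.971  0.001]
 [-0.    -0.001  1.   ]] [ 0.088 -0.351  0.01 ]
```

Run:
```python
from h import *
print(rel([520,-154.5,138],.24),rel([480,-75,200],.135))
```

```text
[ -0.033 -14.98  -58.133  -0.      0.001   0.   ] [  86.641  -49.652 -113.357   -0.       0.027    0.102]
```

```bash
python3 -m inch '[[[0,-4,-15,0,0,0,0],[0,-10,-38,0,0,0,0],[5,-18,-60,0,0.003,0.01,0],[20,-26,-75,0,0.01,0.03,0],[45,-35,-92,0,0.015,0.06,0],[68,-44,-106,0,0.022,0.085,0],[80,-48,-112,0,0.025,0.097,0],[86.6,-49.7,-113.4,0,0.027,0.102,0],[86.6,-49.7,-113.4,0,0.027,0.102,0],[86.6,-49.7,-113.4,0,0.027,0.102,0],[86.6,-49.7,-113.4,0,0.027,0.102,0],[86.6,-49.7,-113.4,0,0.027,0.102,0]]]'
python3 - <<'E'
from h import *
c,d=snap("pics/w2.png"); o=status.get_obs(); print(o["ee_pos"],o["ft_force"],o["moment"],R.from_rotvec(o['orientation']).as_matrix()@G0.T)
E
```

```text
t: 4.6
ee_pos: [479.9, -75.6, 199.5]
orientation: [-1.95, -2.231, 0.282]
ft_force: [0.6, 0.9, -2.4]
width: 17.7
grasp_force: 30.0
[479.884 -75.498 199.553] [-0.949  0.078 -3.689] [ 0.008 -0.323  0.004] [[ 0.991 -0.134  0.001]
 [ 0.134  0.991  0.   ]
 [-0.001  0.     1.   ]]
```

View pics/w2.png

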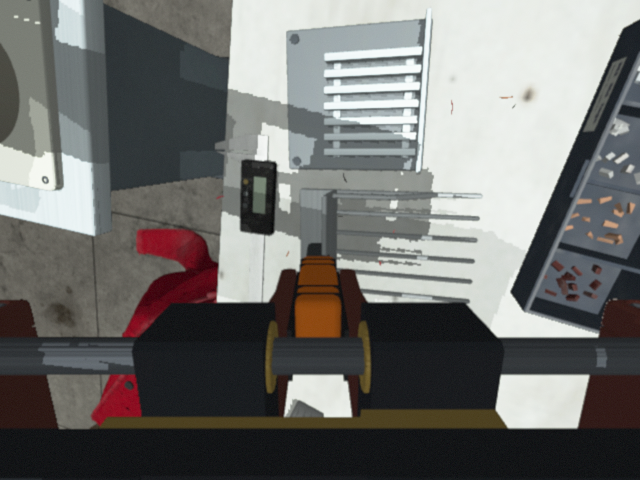

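Run:
```python
import cv2,numpy as np
f=cv2.imread("pics/w2.png")
r=lambda a:cv2.resize(a,None,fx=3.4,fy=3.4,interpolation=cv2.INTER_CUBIC)
a=r(f[5:180,280:440]); b=r(f[180:310,420:495]); m=np.zeros((595,800,3),np.uint8); m[:a.shape[0],:a.shape[1]]=a; m[:b.shape[0],545:545+b.shape[1]]=b
cv2.imwrite("pics/w2c.png",m); print(a.shape,b.shape)
```

```text
(595, 544, 3) (442, 255, 3)
```

View pics/w2c.png

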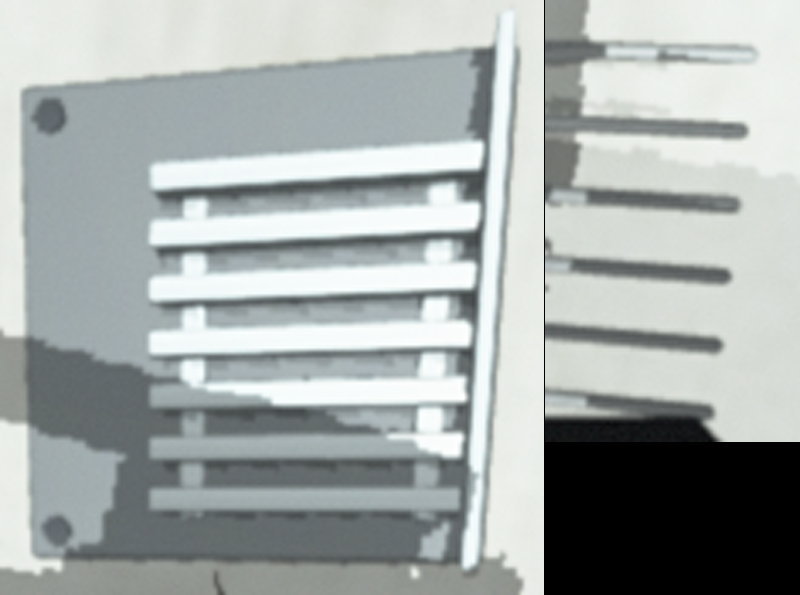

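Run:
```python
from h import *
o=status.get_obs(); d=optics.get_image("wrist"); c=cam(d,(o["ee_pos"],o["orientation"]))
P=lambda u,v,z: ray(c,(u/3.4+280-.35,v/3.4+5-.35),z)
y=[-39,0,39]
pts=[P(151,178,22),P(482,155,22),P(150,344,22),P(471,335,22),P(150,499,22),P(461,497,22)]
a,r=fit(pts,[(-36,39),(44,39),(-36,0),(44,0),(-36,-39),(44,-39)]); print("rack(comb)",a,r.tolist())
b=[P(23,90,8),P(33,555,8),P(505,12,30),P(469,570,30)]
Rz=R.from_euler("z",-a[2]).as_matrix()[:2,:2]
for q in b: print("base corner in comb frame",Rz@(q[:2]-a[:2]))
Q=lambda u,v,z: ray(c,((u-545)/3.4+420-.35,v/3.4+180-.35),z)
t=[Q(u,v,o["ee_pos"][2]-76.5) for u,v in [(747,130),(740,205),(730,277),(722,346),(713,411)]]
Y=R.from_euler("z",-.135).as_matrix()[:2,:2]
for q in t: print("tip rel TCP",Y@(q[:2]-o["ee_pos"][:2]))
```

```text
rack(comb) [461.206  28.19    0.139] [[-0.4, 0.1], [0.3, 0.1], [-0.1, 0.0], [0.1, 0.5], [-0.1, -0.2], [0.2, -0.5]]
base corner in comb frame [-73.482  65.259]
base corner in comb frame [-73.838 -54.58 ]
base corner in comb frame [46.522 65.468]
base corner in comb frame [ 46.811 -55.822]
tip rel TCP [76.212 30.445]
tip rel TCP [76.516 17.254]
tip rel TCP [76.286  4.14 ]
tip rel TCP [76.319 -8.814]
tip rel TCP [ 76.107 -21.422]
```

Run:
```python
from h import *
print(rel([554.8,128.4,200],.194))
```

```text
[191.935  98.301 -25.544  -0.001  -0.015  -0.058]
```

```bash
python3 -m inch '[[[15,8,-2,0,-0.001,-0.005,0],[48,25,-6,0,-0.004,-0.015,0],[90,46,-12,0,-0.007,-0.027,0],[132,68,-18,0,-0.01,-0.04,0],[165,85,-22,0,-0.013,-0.05,0],[185,95,-25,0,-0.015,-0.058,0],[192,98.3,-25.5,0,-0.015,-0.058,0],[192,98.3,-25.5,0,-0.015,-0.058,0],[192,98.3,-25.5,0,-0.015,-0.058,0],[192,98.3,-25.5,0,-0.015,-0.058,0]]]'
python3 - <<'E'
from h import *
c,d=snap("pics/w3.png"); o=status.get_obs(); print(o["ee_pos"],o["ft_force"],R.from_rotvec(o['orientation']).as_matrix()@G0.T)
f=d["frame"][:,:,::-1]; cv2.imwrite("pics/w3c.png",cv2.resize(f[0:220,180:480],None,fx=2.66,fy=2.66,interpolation=cv2.INTER_CUBIC))
E
```

```text
t: 5.7
ee_pos: [554.3, 127.5, 200.3]
orientation: [-1.887, -2.292, 0.29]
ft_force: [-0.0, 0.1, -2.7]
width: 18.1
grasp_force: 30.0
[554.402 127.595 200.424] [ 0.307 -0.265 -2.6  ] [[ 0.981 -0.192  0.001]
 [ 0.192  0.981  0.001]
 [-0.001 -0.001  1.   ]]
```

View pics/w3c.png

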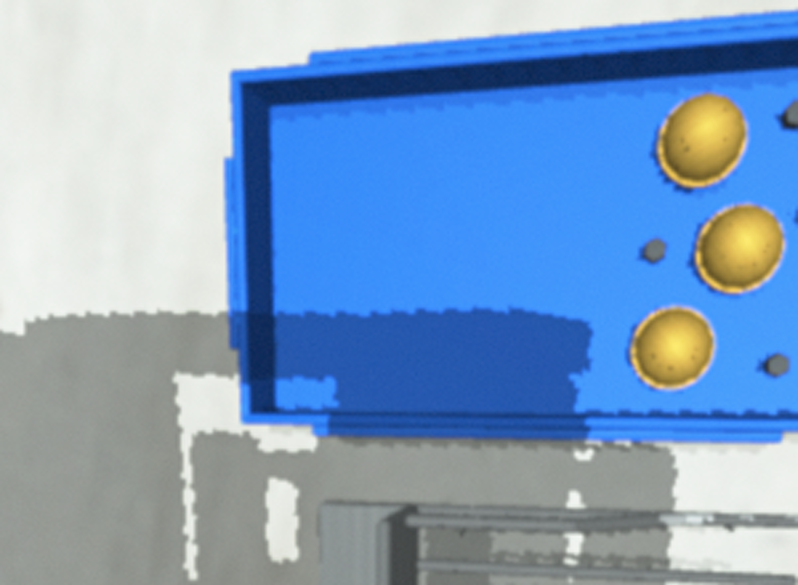

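Run:
```python
from h import *
o=status.get_obs(); d=optics.get_image("wrist"); c=cam(d,(o["ee_pos"],o["orientation"]))
P=lambda u,v,z: ray(c,(u/2.66+180-.3,v/2.66-.3),z)
a,r=fit([P(243,83,30),P(250,411,30),P(233,73,30),P(242,420,30)],[(-97,51),(-97,-51),(-101,55),(-101,-55)]); print(a,r.tolist())
Rz=R.from_euler("z",-a[2]).as_matrix()[:2,:2]
L=[P(243,83,30),P(798,39,30)];Rr=[P(250,411,30),P(798,419,30)]
for l in(L,Rr): v=l[1]-l[0]; print("edge yaw",np.arctan2(v[1],v[0]),Rz@(l[1][:2]-a[:2]))
f=d["frame"].astype(int)
for y in(-30,0,30):
    xs=np.arange(60,130,1.); w=a[:2]+np.c_[xs,xs*0+y]@Rz
    uv=np.rint(proj(c,np.c_[w,xs*0+30])).astype(int); ok=(uv[:,0]<640)&(uv[:,1]>=0)
    px=np.array([f[v,u] if k else (0,0,0) for (u,v),k in zip(uv,ok)]); bl=(px[:,2]-px[:,0]>60)
    bl&=ok; print(y,"".join("B" if b else "." for b in bl), ok.sum())
for n,u,v,z in[("n",706,140,15),("n",741,248,15),("n",673,348,15),("o",653,250,10),("o",777,365,10),("o",793,115,10)]: print(n,Rz@(P(u,v,z)[:2]-a[:2]))
```

```text
[544.644 241.161   0.184] [[0.3, 0.5], [0.6, -0.3], [-0.6, 1.3], [-0.2, -1.4]]
edge yaw 0.18870357606474575 [65.7   51.359]
edge yaw 0.184931247975063 [ 77.768 -50.403]
-30 BBBBBBBBBBBBBBBBBBBBBBBBBBBBBBBBBBBBBBBBB............................. 70
0 .........BBBBBBBBBBBBBBBBBBBBBBBBBBBBBBBBBB........................... 70
30 BBBBB....BBBBBBBBBBBBBBBBBBBBBBBBBBBBBBBBBB........................... 70
n [45.07  30.617]
n [58.215 -0.046]
n [ 40.92 -29.34]
o [32.462  0.68 ]
o [ 73.174 -34.332]
o [69.468 37.325]
```

```bash
cat >> h.py <<'E'
TR=(544.6,241.2,.187); RK=(461.2,28.2,.139); LAT=-2.2; TX=76.8; TZ=78.
def tips(F,tx,tz,p=0,ty=0,ps=None,dyaw=0):
    "rel move so that scoop tips (underside mid) stand at tx,ty,tz in frame F, nose up p"
    f=R.from_euler("z",F[2]+dyaw).as_matrix(); q=R.from_euler("y",-p).as_matrix()
    f0=R.from_euler("z",F[2]).as_matrix()
    pos=np.r_[F[:2],0]+f0@np.array([tx,ty,tz])+f@q@np.array([-TX,-LAT,TZ]); return rel(pos,F[2]+dyaw,p)
def where(F):
    o=status.get_obs(); r=R.from_rotvec(o["orientation"]).as_matrix()@G0.T
    t=o["ee_pos"]+r@np.array([TX,LAT,-TZ]); f=R.from_euler("z",F[2]).as_matrix()
    L=f.T@r; return "tips",f.T@(t-np.r_[F[:2],0]),"pitch",np.arcsin(L[2,0]),"yaw",np.arctan2(L[1,0],L[0,0]),"F",f.T@o["ft_force"],"M",o["moment"],"t",o["t"]
E
python3 - <<'E'
from h import *
print(where(TR))
for z in(70,45,20,8,4): print(tips(TR,18,z))
E
```

```text
('tips', array([  65.424, -115.107,  122.456]), 'pitch', np.float64(-0.0004523443879727033), 'yaw', np.float64(0.006309801400706961), 'F', array([ 0.639,  1.025, -2.735]), 'M', array([ 0.046, -0.301, -0.039]), 't', 5.8)
[115.876 -32.263  62.378  -0.      0.002   0.006]
[115.888 -26.067  86.598  -0.      0.002   0.006]
[115.9   -19.871 110.818  -0.      0.002   0.006]
[115.905 -16.897 122.444  -0.      0.002   0.006]
[115.907 -15.905 126.319  -0.      0.002   0.006]
```

```bash
python3 -m inch '[[[15,-6,8,0,0.001,0.002,0],[50,-20,26,0,0.001,0.004,0],[85,-30,44,0,0.002,0.006,0],[108,-32,58,0,0.002,0.006,0],[115.9,-32.3,62.4,0,0.002,0.006,0],[115.9,-32.3,62.4,0,0.002,0.006,0],[115.9,-32.3,62.4,0,0.002,0.006,0],[115.9,-26.1,86.6,0,0.002,0.006,0],[115.9,-23,98,0,0.002,0.006,0],[115.9,-19.9,110.8,0,0.002,0.006,0],[115.9,-18.5,116,0,0.002,0.006,0],[115.9,-16.9,122.4,0,0.002,0.006,0],[115.9,-16.9,122.4,0,0.002,0.006,0],[115.9,-16.9,122.4,0,0.002,0.006,0]]]'
python3 - <<'E'
from h import *
print(where(TR))
for z in(5,3.5,2.5): print(tips(TR,18,z))
E
```

```text
t: 7.2
ee_pos: [486.7, 233.5, 86.2]
orientation: [-1.892, -2.287, 0.287]
ft_force: [0.0, 0.6, -3.1]
width: 17.7
grasp_force: 30.0
('tips', array([18.522,  1.137,  8.2  ]), 'pitch', np.float64(8.720303613936258e-05), 'yaw', np.float64(0.0014086554441791242), 'F', array([ 0.12 ,  0.538, -3.072]), 'M', array([ 0.063, -0.294,  0.056]), 't', 7.2)
[-1.011  0.292  3.222  0.     0.     0.001]
[-1.012  0.663  4.675  0.     0.     0.001]
[-1.012  0.911  5.644  0.     0.     0.001]
```

```bash
python3 -m inch '[[[-1,0.3,1.5,0,0,0,0],[-1,0.3,3.2,0,0,0,0],[-1,0.5,4,0,0,0,0],[-1,0.7,4.7,0,0,0,0],[-1,0.9,5.2,0,0,0,0],[-1,0.9,5.6,0,0,0,0],[-1,0.9,5.6,0,0,0,0]]]'
python3 - <<'E'
from h import *
print(where(TR))
for x in(40,60,75,85): print(tips(TR,x,3.2))
E
```

```text
t: 7.9
ee_pos: [486.3, 232.5, 81.0]
orientation: [-1.892, -2.287, 0.287]
ft_force: [-0.6, 0.7, 5.2]
width: 17.8
grasp_force: 30.0
('tips', array([17.842,  0.202,  2.942]), 'pitch', np.float64(-0.0001772512161014112), 'yaw', np.float64(0.00145772744938862), 'F', array([-0.502,  0.781,  5.236]), 'M', array([-0.255,  0.282, -0.025]), 't', 7.9)
[-0.105 21.397 -5.72  -0.     0.     0.001]
[ -0.134  40.774 -10.671  -0.      0.      0.001]
[ -0.156  55.307 -14.385  -0.      0.      0.001]
[ -0.171  64.996 -16.861  -0.      0.      0.001]
```

```bash
python3 -m inch '[[[0,3,-0.8,0,0,0,0],[0,8,-2.1,0,0,0,0],[0,13,-3.4,0,0,0,0],[0,18,-4.7,0,0,0,0],[0,23,-6,0,0,0,0],[0,28,-7.3,0,0,0,0],[-0.1,33,-8.5,0,0,0,0],[-0.1,38,-9.8,0,0,0,0],[-0.1,43,-11.1,0,0,0,0],[-0.1,48,-12.4,0,0,0,0],[-0.1,51,-13.2,0,0,0,0],[-0.1,51,-13.2,0,0,0,0]]]'
python3 - <<'E'
from h import *
print(where(TR))
for x in(80,85,90): print(tips(TR,x,3.0))
E
```

```text
t: 9.1
ee_pos: [538.4, 242.3, 81.0]
orientation: [-1.892, -2.287, 0.287]
ft_force: [-0.6, -0.4, 5.1]
width: 17.9
grasp_force: 30.0
('tips', array([70.927,  0.102,  2.969]), 'pitch', np.float64(0.00021276676793062306), 'yaw', np.float64(0.001343905170048721), 'F', array([-0.626, -0.329,  5.094]), 'M', array([-0.35 ,  0.249, -0.04 ]), 't', 9.1)
[ 0.003  8.798 -2.294  0.     0.     0.001]
[-0.003 13.643 -3.53   0.     0.     0.001]
[-0.01  18.488 -4.765  0.     0.     0.001]
```

```bash
python3 -m inch '[[[0,3,-0.8,0,0,0,0],[0,6,-1.6,0,0,0,0],[0,9,-2.3,0,0,0,0],[0,12,-3.1,0,0,0,0],[0,13.6,-3.5,0,0,0,0],[0,13.6,-3.5,0,0,0,0]]]'
python3 - <<'E'
from h import *
print(where(TR))
for x in(87,90,93): print(tips(TR,x,3.0))
E
```

```text
t: 9.7
ee_pos: [551.8, 244.8, 81.0]
orientation: [-1.892, -2.287, 0.288]
ft_force: [-1.8, 0.1, 5.4]
width: 18.0
grasp_force: 30.0
('tips', array([84.491,  0.141,  2.924]), 'pitch', np.float64(-0.00043912741384444606), 'yaw', np.float64(0.0013607008357129405), 'F', array([-1.748,  0.415,  5.412]), 'M', array([-0.286,  0.308, -0.111]), 't', 9.7)
[-0.027  2.389 -0.655 -0.     0.     0.001]
[-0.031  5.296 -1.398 -0.     0.     0.001]
[-0.035  8.202 -2.142 -0.     0.     0.001]
```

```bash
python3 -m inch '[[[0,1.5,-0.4,0,0,0,0],[0,3,-0.8,0,0,0,0],[0,4.2,-1.1,0,0,0,0],[0,5.3,-1.4,0,0,0,0],[0,5.3,-1.4,0,0,0,0]]]'
python3 - <<'E'
from h import *
print(where(TR))
c,d=snap("pics/w4.png")
for x in(93,95): print(tips(TR,x,3.0))
E
```

```text
t: 10.2
ee_pos: [557.0, 245.8, 81.0]
orientation: [-1.892, -2.287, 0.288]
ft_force: [-1.6, -0.5, 5.0]
width: 18.0
grasp_force: 30.0
('tips', array([89.789,  0.153,  2.915]), 'pitch', np.float64(-0.0006726562463965677), 'yaw', np.float64(0.0014441594457473787), 'F', array([-1.692, -0.223,  4.977]), 'M', array([-0.347,  0.263, -0.122]), 't', 10.2)
[-0.02   3.059 -0.816 -0.001  0.     0.001]
[-0.023  4.996 -1.312 -0.001  0.     0.001]
```

```bash
python3 -m inch '[[[0,1.5,-0.4,0,0,0,0],[0,3,-0.8,0,0,0,0],[0,4,-1.1,0,0,0,0],[0,5,-1.3,0,0,0,0],[0,5,-1.3,0,0,0,0]]]'
python3 - <<'E'
from h import *
print(where(TR))
c,d=snap("pics/w4.png"); e=optics.get_image("top")["frame"][210:310,215:285,::-1]
f=d["frame"][80:340,300:600,::-1]
a=cv2.resize(f,None,fx=1.7,fy=1.7); b=cv2.resize(e,None,fx=4,fy=4,interpolation=cv2.INTER_CUBIC); m=np.zeros((460,800,3),np.uint8); m[:a.shape[0],:a.shape[1]]=a; m[:400,515:795]=b; cv2.imwrite("pics/v4.png",m)
print(proj(c,[[0,0,0]]))
E
```

```text
t: 10.75
ee_pos: [562.1, 246.8, 80.9]
orientation: [-1.892, -2.287, 0.288]
ft_force: [-3.1, -0.3, 5.9]
width: 18.0
grasp_force: 30.0
('tips', array([94.957,  0.134,  2.895]), 'pitch', np.float64(-0.0006971697762771083), 'yaw', np.float64(0.0014274567022120217), 'F', array([-3.135,  0.305,  5.895]), 'M', array([-0.339,  0.401, -0.074]), 't', 10.75)
[[-158.282  329.33 ]]
```

View pics/v4.png

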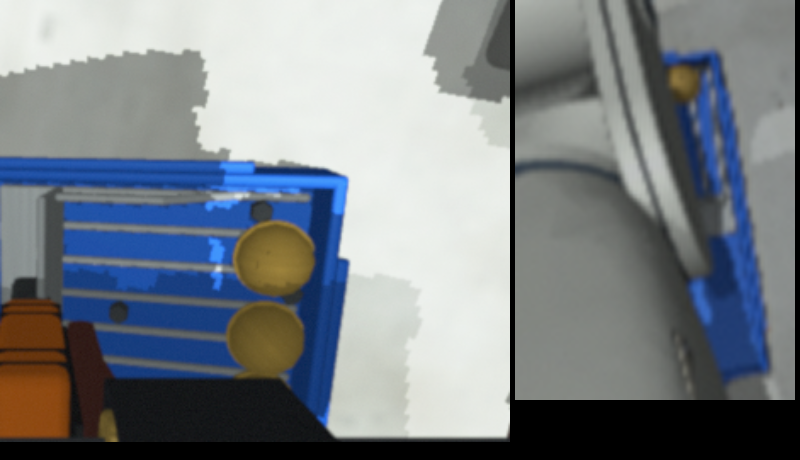

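Run:
```python
from h import *
for p in np.arange(.0,.38,.03): print(round(p,2),list(np.round(tips(TR,95.7,3.+108*np.sin(p)+min(p*10,.6),p),2)))
```

```text
0.0 [np.float64(-0.05), np.float64(0.65), np.float64(-0.18), np.float64(-0.0), np.float64(0.0), np.float64(0.0)]
0.03 [np.float64(-0.05), np.float64(-1.88), np.float64(-0.77), np.float64(-0.03), np.float64(0.0), np.float64(0.0)]
0.06 [np.float64(-0.05), np.float64(-4.32), np.float64(-1.31), np.float64(-0.06), np.float64(0.0), np.float64(0.0)]
0.09 [np.float64(-0.04), np.float64(-6.6), np.float64(-1.51), np.float64(-0.09), np.float64(0.0), np.float64(0.0)]
0.12 [np.float64(-0.04), np.float64(-8.79), np.float64(-1.66), np.float64(-0.12), np.float64(0.0), np.float64(0.0)]
0.15 [np.float64(-0.04), np.float64(-10.89), np.float64(-1.75), np.float64(-0.15), np.float64(0.0), np.float64(0.0)]
0.18 [np.float64(-0.04), np.float64(-12.9), np.float64(-1.8), np.float64(-0.18), np.float64(0.0), np.float64(0.0)]
0.21 [np.float64(-0.03), np.float64(-14.8), np.float64(-1.79), np.float64(-0.21), np.float64(0.0), np.float64(0.0)]
0.24 [np.float64(-0.03), np.float64(-16.61), np.float64(-1.73), np.float64(-0.24), np.float64(0.0), np.float64(0.0)]
0.27 [np.float64(-0.03), np.float64(-18.32), np.float64(-1.62), np.float64(-0.27), np.float64(0.0), np.float64(0.0)]
0.3 [np.float64(-0.02), np.float64(-19.93), np.float64(-1.45), np.float64(-0.3), np.float64(0.0), np.float64(0.0)]
0.33 [np.float64(-0.02), np.float64(-21.43), np.float64(-1.24), np.float64(-0.33), np.float64(-0.0), np.float64(0.0)]
0.36 [np.float64(-0.02), np.float64(-22.83), np.float64(-0.97), np.float64(-0.36), np.float64(-0.0), np.float64(0.0)]
```

```bash
python3 -m inch '[[[0,0.7,-0.2,0,0,0,0],[0,-1.9,-0.8,-0.03,0,0,0],[0,-4.3,-1.3,-0.06,0,0,0],[0,-6.6,-1.5,-0.09,0,0,0],[0,-8.8,-1.7,-0.12,0,0,0],[0,-10.9,-1.8,-0.15,0,0,0],[0,-12.9,-1.8,-0.18,0,0,0],[0,-14.8,-1.8,-0.21,0,0,0],[0,-16.6,-1.7,-0.24,0,0,0],[0,-18.3,-1.6,-0.27,0,0,0],[0,-19.9,-1.5,-0.3,0,0,0],[0,-21.4,-1.3,-0.33,0,0,0],[0,-22.8,-1.0,-0.36,0,0,0],[0,-22.8,-1.0,-0.36,0,0,0],[0,-22.8,-1.0,-0.36,0,0,0],[0,-22.8,-1.0,-0.36,0,0,0],[0,-22.8,-1.0,-0.36,0,0,0],[0,-22.8,-1.0,-0.36,0,0,0]]]'
python3 - <<'E'
from h import *
print(where(TR))
c,d=snap("pics/w5.png"); f=d["frame"].astype(int)[60:400,290:640]
m=((f[:,:,0]-f[:,:,2]>70)&(f[:,:,1]>90)).astype(np.uint8)
n,l,s,ce=cv2.connectedComponentsWithStats(m); print([(s[i,4],np.round(ce[i]+[290,60])) for i in range(1,n) if s[i,4]>60])
for tz in (60,90,120): print(tips(TR,85,tz,.36))
E
```

```text
t: 12.65
ee_pos: [540.9, 242.7, 87.0]
orientation: [1.957, 2.365, 0.13]
ft_force: [-0.0, -0.0, -4.1]
width: 17.7
grasp_force: 30.0
('tips', array([95.97 ,  0.067, 40.999]), 'pitch', np.float64(0.3594927490876522), 'yaw', np.float64(0.001302929780834929), 'F', array([-0.023, -0.031, -4.135]), 'M', array([-0.033,  0.072,  0.026]), 't', 12.65)
[(np.int32(1058), array([355., 227.])), (np.int32(63), array([364., 282.]))]
[  0.076  -8.829 -19.975  -0.     -0.      0.001]
[  0.08   -5.548 -49.795  -0.     -0.      0.001]
[  0.083  -2.267 -79.615  -0.     -0.      0.001]
```

```bash
python3 -m inch '[[[0,-2,-4,0,0,0,0],[0,-6,-12,0,0,0,0],[0,-8.8,-20,0,0,0,0],[0,-8,-30,0,0,0,0],[0,-8,-32,0,0,0,0],[3,-8,-32,0,0,0,0],[-3,-8,-32,0,0,0,0],[3,-8,-32,0,0,0,0],[-3,-8,-32,0,0,0,0],[0,-8,-32,0,0,0,0],[0,-7,-40,0,0,0,0],[0,-5.6,-55,0,0,0,0],[0,-4,-68,0,0,0,0],[0,-3,-76,0,0,0,0],[0,-2.3,-80,0,0,0,0],[0,-2.3,-80,0,0,0,0]]]'
python3 - <<'E'
from h import *
print(where(TR))
print(tips((461.2,28.2,.139),30,170,.36))
print(tips((461.2,28.2,.139),30,100,.36))
E
```

```text
t: 14.3
ee_pos: [530.2, 240.8, 167.2]
orientation: [1.956, 2.364, 0.132]
ft_force: [0.0, 1.1, -4.3]
width: 17.6
grasp_force: 30.0
('tips', array([ 85.18 ,   0.205, 121.375]), 'pitch', np.float64(0.36105570160819767), 'yaw', np.float64(0.001335975465704413), 'F', array([ 0.205,  1.033, -4.343]), 'M', array([-0.026,  0.104,  0.032]), 't', 14.3)
[-190.207 -170.275  -68.102    0.001   -0.006    0.049]
[-190.237 -178.033    1.467    0.001   -0.006    0.049]
```

```bash
python3 -m inch '[[[-4,-4,0,0,0,0.001,0],[-13,-12,0,0,0,0.003,0],[-27,-25,0,0,-0.001,0.007,0],[-45,-42,0,0,-0.001,0.012,0],[-65,-61,0,0,-0.002,0.017,0],[-85,-80,0,0,-0.003,0.022,0],[-105,-98,0,0,-0.003,0.027,0],[-125,-117,0,0,-0.004,0.032,0],[-145,-136,0,0.001,-0.005,0.037,0],[-163,-153,0,0.001,-0.005,0.042,0],[-177,-166,0,0.001,-0.006,0.045,0],[-186,-174,0,0.001,-0.006,0.048,0],[-190.2,-178,0,0.001,-0.006,0.049,0],[-190.2,-178,0,0.001,-0.006,0.049,0],[-190.2,-178,0,0.001,-0.006,0.049,0],[-190.2,-178,0,0.001,-0.006,0.049,0]]]'
python3 - <<'E'
from h import *
print(where(RK))
c,d=snap("pics/w6.png"); g=optics.get_image("top")["frame"][:,:,::-1]; s=optics.get_image("side")["frame"][:,:,::-1]
b=cv2.resize(g[212:312,212:288],None,fx=3.9,fy=3.9,interpolation=cv2.INTER_CUBIC); a=cv2.resize(d["frame"][90:350,290:520,::-1],None,fx=1.5,fy=1.5)
e=cv2.resize(s[170:360,210:380],None,fx=.9,fy=.9)
m=np.zeros((600,800,3),np.uint8); m[:b.shape[0],:b.shape[1]]=b; m[:a.shape[0],310:310+a.shape[1]]=a; m[400:400+e.shape[0],310:310+e.shape[1]]=e
cv2.imwrite("pics/v6.png",m)
E
```

```text
t: 15.9
ee_pos: [392.3, 21.0, 147.0]
orientation: [2.012, 2.315, 0.126]
ft_force: [-0.0, 0.0, -3.3]
width: 18.1
grasp_force: 30.0
('tips', array([ 30.141,   0.291, 101.029]), 'pitch', np.float64(0.3594215100603389), 'yaw', np.float64(0.0009314139696764366), 'F', array([-0.002,  0.023, -3.342]), 'M', array([-0.057,  0.055,  0.02 ]), 't', 15.9)
```

View pics/v6.png

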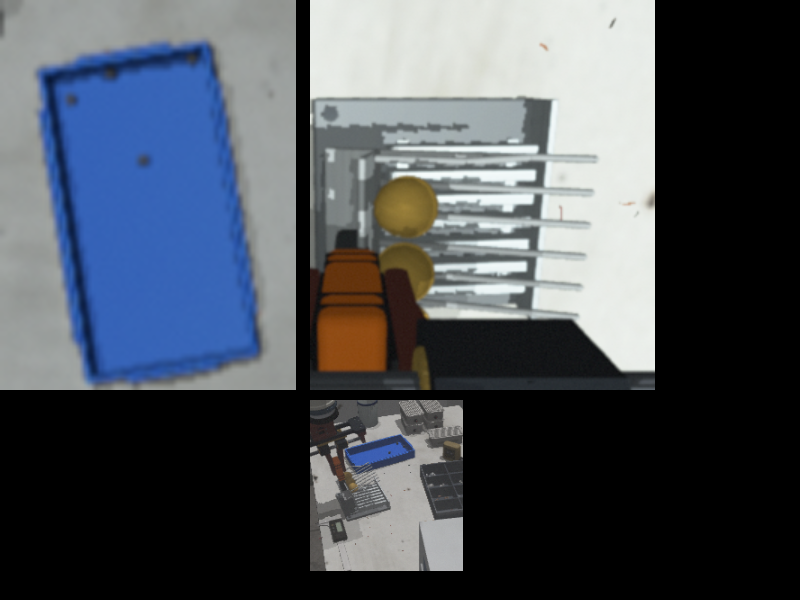

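Run:
```python
from h import *
for k in np.linspace(0,1,11)[1:]: print(list(map(float,np.round(tips(RK,30+12*k,101-61*k,.36*(1-k)),2))))
```

```text
[-0.26, 2.78, 2.87, 0.04, 0.0, 0.0]
[-0.26, 5.52, 5.8, 0.07, 0.0, 0.0]
[-0.27, 8.38, 8.82, 0.11, 0.0, 0.0]
[-0.27, 11.35, 11.92, 0.14, 0.0, 0.0]
[-0.27, 14.43, 15.11, 0.18, 0.0, 0.0]
[-0.27, 17.62, 18.39, 0.22, 0.0, 0.0]
[-0.27, 20.91, 21.77, 0.25, 0.0, 0.0]
[-0.28, 24.3, 25.26, 0.29, 0.0, 0.0]
[-0.28, 27.78, 28.85, 0.32, 0.0, 0.0]
[-0.28, 31.36, 32.54, 0.36, 0.0, 0.0]
```

```bash
python3 -m inch '[[[-0.3,1.4,1.4,0.02,0,0,0],[-0.3,2.8,2.9,0.036,0,0,0],[-0.3,5.5,5.8,0.072,0,0,0],[-0.3,8.4,8.8,0.108,0,0,0],[-0.3,11.4,11.9,0.144,0,0,0],[-0.3,14.4,15.1,0.18,0,0,0],[-0.3,17.6,18.4,0.216,0,0,0],[-0.3,20.9,21.8,0.252,0,0,0],[-0.3,24.3,25.3,0.288,0,0,0],[-0.3,27.8,28.9,0.324,0,0,0],[-0.3,29.8,31,0.344,0,0,0],[-0.3,31.4,32.5,0.36,0,0,0],[-0.3,31.4,32.5,0.36,0,0,0],[-0.3,31.4,32.5,0.36,0,0,0]]]'
python3 - <<'E'
from h import *
print(where(RK))
for z in (26,23,20,17): print(tips(RK,42,z))
E
```

```text
t: 17.45
ee_pos: [426.0, 25.1, 118.0]
orientation: [-1.945, -2.236, 0.283]
ft_force: [-0.4, 0.2, -3.8]
width: 17.7
grasp_force: 30.0
('tips', array([41.387, -0.386, 39.869]), 'pitch', np.float64(-0.0012512072369453484), 'yaw', np.float64(8.946497115068028e-05), 'F', array([-0.387,  0.21 , -3.827]), 'M', array([-0.05 , -0.313, -0.007]), 't', 17.45)
[ 0.365  3.971 13.398 -0.001  0.    -0.   ]
[ 0.367  4.717 16.303 -0.001  0.    -0.   ]
[ 0.368  5.463 19.209 -0.001  0.    -0.   ]
[ 0.369  6.209 22.115 -0.001  0.    -0.   ]
```

```bash
python3 -m inch '[[[0.2,1.5,4,0,0,0,0],[0.4,2.8,8,0,0,0,0],[0.4,4,13.4,0,0,0,0],[0.4,4.3,15,0,0,0,0],[0.4,4.7,16.3,0,0,0,0],[0.4,5,17.3,0,0,0,0],[0.4,5.2,18.2,0,0,0,0],[0.4,5.4,19.2,0,0,0,0],[0.4,5.4,19.2,0,0,0,0]]]'
python3 - <<'E'
from h import *
print(where(RK))
for z in (17,14,11): print(tips(RK,42,z))
E
```

```text
t: 18.35
ee_pos: [426.6, 25.6, 98.0]
orientation: [-1.945, -2.236, 0.283]
ft_force: [-0.4, -0.4, -3.6]
width: 18.1
grasp_force: 30.0
('tips', array([42.06 , -0.057, 19.952]), 'pitch', np.float64(-0.0012077096059546642), 'yaw', np.float64(8.412178680729719e-05), 'F', array([-0.482, -0.323, -3.6  ]), 'M', array([ 0.021, -0.365,  0.024]), 't', 18.35)
[ 0.027  0.608  2.986 -0.001  0.    -0.   ]
[ 0.029  1.353  5.892 -0.001  0.    -0.   ]
[ 0.03   2.099  8.798 -0.001  0.    -0.   ]
```

```bash
python3 -m inch '[[[0,0.3,1.5,0,0,0,0],[0,0.6,3,0,0,0,0],[0,1,4.4,0,0,0,0],[0,1.35,5.9,0,0,0,0],[0,1.7,7.3,0,0,0,0],[0,2.1,8.8,0,0,0,0],[0,2.1,8.8,0,0,0,0]]]'
python3 - <<'E'
from h import *
print(where(RK))
for z in (9,8,7.5): print(tips(RK,42,z))
E
```

```text
t: 19.05
ee_pos: [426.3, 25.5, 88.8]
orientation: [-1.945, -2.236, 0.283]
ft_force: [0.1, 0.2, -3.4]
width: 18.1
grasp_force: 30.0
('tips', array([41.766, -0.04 , 10.724]), 'pitch', np.float64(-0.001536694956216096), 'yaw', np.float64(0.00010027486901323909), 'F', array([ 0.111,  0.233, -3.414]), 'M', array([-0.004, -0.424,  0.012]), 't', 19.05)
[ 0.015  0.569  1.754 -0.002  0.    -0.   ]
[ 0.015  0.818  2.723 -0.002  0.    -0.   ]
[ 0.015  0.942  3.207 -0.002  0.    -0.   ]
```

```bash
python3 -m inch '[[[0,0.3,0.9,-0.001,0,0,0],[0,0.6,1.8,-0.002,0,0,0],[0,0.7,2.3,-0.002,0,0,0],[0,0.8,2.7,-0.002,0,0,0],[0,0.9,3,-0.002,0,0,0],[0,0.9,3,-0.002,0,0,0]]]'
python3 - <<'E'
from h import *
print(where(RK))
E
```

```text
t: 19.65
ee_pos: [426.5, 25.6, 86.0]
orientation: [-1.946, -2.237, 0.281]
ft_force: [-0.2, -0.3, -1.1]
width: 17.9
grasp_force: 30.0
('tips', array([42.148, -0.054,  8.028]), 'pitch', np.float64(0.0006702231362872396), 'yaw', np.float64(4.3109831275425126e-05), 'F', array([-0.203, -0.314, -1.115]), 'M', array([ 0.012, -0.155, -0.068]), 't', 19.65)
```

```bash
python3 -m inch '[[[0,0,0.3,0,0,0,0],[0,0,0.3,0,0,0,30],[0,0,0.3,0,0,0,45],[0,0,0.3,0,0,0,50],[0,0,0.3,0,0,0,50],[0,0,0.3,0,0,0,50],[0,0,-5,0,0,0,50],[0,0,-20,0,0,0,50],[0,0,-50,0,0,0,50],[0,0,-90,0,0,0,50],[-20,0,-120,0,0,0,50],[-70,0,-120,0,0,0,50],[-110,0,-120,0,0,0,50],[-110,0,-120,0,0,0,50],[-110,0,-120,0,0,0,50]]]'
python3 - <<'E'
from h import *
print(where(RK))
c,d=snap("pics/w7.png"); f=d["frame"].astype(int)
def P(x,y,z):
    w=np.r_[RK[:2],0]+R.from_euler("z",RK[2]).as_matrix()@[x,y,z]; return proj(c,w)[0]
print("expect tips",P(41,-45.5,9.5),P(41,45.5,9.5),"griptop",P(-30,0,113))
m=((f[:,:,0]-f[:,:,2]>60)&(f[:,:,1]>80)).astype(np.uint8)
n,l,s,ce=cv2.connectedComponentsWithStats(m)
for i in range(1,n):
    if s[i,4]>60:
        w=ray(c,ce[i],36); q=R.from_euler("z",-RK[2]).as_matrix()@(w-np.r_[RK[:2],0]); print(s[i],ce[i].round(),q, d["frame"][l==i].mean(0))
E
```

```text
t: 21.15
ee_pos: [471.0, -79.7, 202.5]
orientation: [-1.948, -2.235, 0.28]
ft_force: [-0.0, 0.8, -0.2]
width: 44.1
grasp_force: 0.0
('tips', array([  71.575, -110.634,  124.521]), 'pitch', np.float64(0.0008574101614531627), 'yaw', np.float64(-0.0021120465612144202), 'F', array([ 0.064,  0.752, -0.238]), 'M', array([-0.012, -0.206, -0.013]), 't', 21.15)
expect tips [422.018 155.426] [430.16   41.818] griptop [315.158  84.188]
[ 304   54   55   67 2740] [330.  85.] [-36.932  11.438  36.   ] [211.081 156.492  62.151]
[326 126  28  28 541] [339. 139.] [-29.157 -31.322  36.   ] [125.174 104.274  48.179]
```

Run:
```python
from h import *
Rz=R.from_euler("z",-RK[2]).as_matrix()
for name in ("wrist","top"):
    o=status.get_obs(); d=optics.get_image(name); c=cam(d,(o["ee_pos"],o["orientation"]))
    hsv=cv2.cvtColor(d["frame"],cv2.COLOR_RGB2HSV).astype(int); H,S,V=hsv[...,0],hsv[...,1],hsv[...,2]
    for lab,lo,hi,z in(("brass",17,28,34),("orange",5,15,105)):
        m=((H>=lo)&(H<=hi)&(S>120)&(V>50)).astype(np.uint8); n,l,s,ce=cv2.connectedComponentsWithStats(m)
        for i in range(1,n):
            q=Rz@(ray(c,ce[i],z)-np.r_[RK[:2],0])
            if s[i,4]>12 and abs(q[0])<90 and abs(q[1])<90: print(name,lab,s[i],q.round(1))
    p=np.r_[RK[:2],0]+np.array([[x,0,9.5] for x in(0,)])@Rz
    # bright/dark profile across wires just at tips region x=38, in wrist
    if name=="wrist":
        ys=np.arange(-50,51,1.); g=cv2.cvtColor(d["frame"],cv2.COLOR_RGB2GRAY)
        for x in(15,30):
            w=np.r_[RK[:2],0]+np.c_[ys*0+x,ys,ys*0+22]@Rz; uv=np.rint(proj(c,w)).astype(int); print(x,g[uv[:,1].clip(0),uv[:,0]].tolist())
```

```text
wrist brass [332  56  28  32 721] [-25.8  22.7  34. ]
wrist brass [307  64  22  46 958] [-48.7  12.6  34. ]
wrist brass [ 326   93   30   61 1259] [-28.2 -18.4  34. ]
wrist orange [305  61  28  59 529] [-29.6  -5.5 105. ]
15 [105, 107, 102, 90, 106, 112, 97, 83, 142, 165, 171, 172, 172, 178, 135, 107, 98, 115, 125, 100, 87, 106, 152, 171, 174, 199, 239, 222, 151, 194, 217, 200, 148, 128, 172, 243, 252, 250, 251, 250, 234, 177, 210, 204, 173, 141, 111, 149, 238, 251, 250, 250, 246, 200, 183, 216, 161, 141, 119, 114, 198, 247, 251, 250, 250, 250, 210, 204, 207, 154, 143, 112, 90, 200, 247, 250, 249, 250, 250, 224, 222, 209, 142, 127, 87, 89, 146, 250, 249, 249, 250, 248, 215, 184, 182, 166, 172, 172, 172, 171, 173]
30 [186, 185, 183, 129, 121, 124, 103, 82, 92, 164, 172, 171, 174, 167, 132, 108, 98, 116, 157, 161, 152, 173, 241, 251, 250, 251, 251, 181, 149, 187, 222, 157, 135, 107, 141, 251, 251, 250, 251, 247, 200, 144, 186, 199, 163, 140, 118, 216, 249, 251, 250, 251, 250, 233, 189, 218, 201, 138, 118, 95, 224, 250, 251, 250, 251, 249, 224, 209, 204, 168, 143, 113, 90, 208, 248, 251, 250, 250, 244, 220, 217, 167, 148, 135, 89, 86, 130, 249, 251, 250, 250, 249, 228, 216, 186, 175, 174, 176, 176, 176, 174]
top brass [335 309   9   4  24] [-23.4  -5.9  34. ]
top brass [345 308   9   9  60] [-29.9 -31.3  34. ]
top brass [323 310   9   9  58] [-27.4  23.3  34. ]
top orange [331 312  15  13 152] [-32.4  -0.3 105. ]
```

```bash
python3 -c "
from workcell import ctrl; print(ctrl.close_job())"
```

```text
the job is handed in; nothing more can be done
None
```

The job is handed in after about 21 s on the robot's clock: the scoop sits flat in the rack with its wires in the slots and the three nuts on the bars against its fence, and all four offcuts are in the tray. I checked the final placing by image measurements and contact force only, as my ten picture views were used up.

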